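# Clip the developed TLC plate and hold it up to the documentation camera

### The job

The orange sprung clip waits on the rim of the glass tank: squeeze it open and let it spring shut on the top edge of the developed glass plate, the one of the three in the drying rack that carries the rows of coloured spots. Then take hold of the clip, draw the plate straight up out of its slot and hold it in front of the documentation camera: upright, spotted side facing the lens and square to it, its middle on the lens axis and about 130 mm in front of the lens. The gripper must never touch the plate itself, the plate must not hit the camera, everything else stays where it is, and you finish still holding the plate there, at rest.

Things in the scene. Friction and masses are not known exactly. Their poses are not given: they have to be found in the camera images.
- clip: orange sprung clip like a wide clothes peg, 42 g, standing jaws down on the tank's near (-x) rim, gripping the 3 mm wall. Origin on its pivot, 37 mm above the rim; z up towards the levers, y along the pivot, x the squeeze direction across the wall. Both sides alike. Squeezed home the two jaw pads stand 18 to 23 mm apart, symmetric about x = 0
- clip_levers (a point): middle of the levers, 24 mm above the pivot, where to squeeze along x (fingertips 3 to 12 mm above the pivot). Levers: 4 to 38 mm above the pivot, 20 mm wide in y; at rest flared, 38 mm over the outer faces at the top; squeezed home parallel, 20 mm over the outer faces. About 11 N between the pads brings them home against a stop; 20 to 40 N is a good grip
- clip_body (a point): point 8 mm below the pivot, where to carry the clip once its jaws are shut: grip it along y, a quarter turn from the squeeze, fingertips 22 to 30 mm below the pivot (they then stay above the plate). Below the pivot both halves are 30 mm wide in y with flat sides, from 2 to 37 mm below the pivot, 25 mm over both along x. Gripped along x, the finger roots would squeeze the levers
- clip_bite (a point): middle of the rubber jaw pads, 42 mm below the pivot; the pads reach from 36 to 48 mm below it, 30 mm wide in y, and close with about 4 N
- clip_jaw (a joint): angle between the clip's two halves (rad): 0 with the jaws shut on a 3 mm wall or plate, 0.5 fully squeezed open, -0.07 empty
- plate: the developed glass plate, 100 wide (y) x 100 high (z) x 3 mm thick (x), 75 g, white layer with rows of violet, rose and amber spots on its -x face; on edge in one of the rack's slots. Origin: middle of its lower edge; z up, x normal, pointing away from the spotted face. A good bite: clip's pivot 38 mm above the plate's top edge, over the middle of its width, clip's x along the plate's x
- plate_mid (a point): middle of the developed plate, 50 mm above its lower edge; axes as plate
- blank_a: blank white glass plate of the same size standing in another slot, same axes; leave it alone
- blank_b: second blank white glass plate, same size, in the remaining slot; leave it alone
- rack: grey drying rack, fixed, 136 (x) x 111 (y) x 50 mm; origin at the centre of its underside, z up. Three slots at x = -45, 0, +45 mm, 4.5 mm wide, guide the plates' side edges from 8 to 48 mm above the bench; plates stand 8 mm above the bench (top edges at 108 mm) and must rise over 42 mm to be free of the guides
- tank: open glass tank, fixed, 70 (x) x 120 (y) x 100 mm high, wall 3 mm; origin at the centre of its underside, z up; the clip sits on its -x wall (middle of the wall at x = -33.5 mm)
- stand: fixed foot of the documentation camera, 110 x 90 x 12 mm, with a post 272 mm high; origin at the centre of its underside, z up; the camera looks along its -x
- lens (a point): centre of the camera's front face (lens with white ring light, 60 mm across), 170 to 215 mm above the bench; the camera looks level along this point's -x axis; y sideways, z up. The plate's middle belongs at x = -130 mm, y = 0, z = 0 here, with its own x axis the reverse of this x axis
- dish_60b: empty covered culture dish, 63 mm across, 14 mm high, origin at the centre of its underside; leave it alone
- bottle_water: small white bottle with blue cap, 40 mm across, 88 mm high, origin at the centre of its underside; leave it alone
- lab_timer: white lab timer with a grey display and three buttons, 62 x 66 x 18 mm, origin at the centre of its underside; leave it alone
- tweezers_a: steel tweezers, 115 x 14 x 7 mm, lying flat, origin at the centre of the underside; leave them alone
There are look-alikes about, which are no part of the job. Of the things that look like the clip, the smallest one is meant.

How it is judged:
By the outcome, as a careful person would: the job done as asked, in the order asked, and still so for the second after the job is handed in, while the arm keeps its last pose, push and grip.
It also fails if it takes over 45 s, if anything falls off the work surface, if the arm or the gripper's body presses on something with over 40 N, if the wrist force passes 120 N, or if a joint passes its speed limit or range.

### The arm

A 7-joint arm with a two-finger parallel gripper is mounted at the origin on a cart in front of the work surface, level with it; the furniture and walls round the work are solid. World frame = base frame: x ahead of the robot, y to its left, z up, the work surface at z = 0. Lengths are in m, angles in rad, forces in N, time in s.
With the tool pointing down it reaches from about 0.4 to 0.85 m from the base axis. Payload 4.4 kg.
Tool frame: the origin (TCP) lies on the centre line of the jaws, within the pads' length; the fingertips stand 22 mm ahead of it and the grasp point (between the pads) lies 3 mm ahead of it; z points along the fingers, y is the line along which they close (so a half turn about z gives the same grasp; the last joint's range is limited). The gripper opens to 94 mm and grips with 3 to 60 N. Pads are 16 mm wide; open, the fingers measure 119 mm over their backs; the gripper's body (75 mm by 177 mm) begins 78 mm behind the grasp point.
Start: joints at [-1.324, 0.628, 0.038, 1.517, -0.027, 0.996, -0.02], TCP at [0.2, 0.618, 0.227] pointing down, gripper open.
Joint ranges: [-3.06, 3.06], [-0.37, 2.12], [-1.25, 1.32], [0.18, 2.47], [-1.1, 4.24], [0.23, 1.98], [-2.94, 2.94]. Speed limits (rad/s): [2.57, 2.57, 3.14, 3.14, 3.14, 3.14, 3.14].

### API

Orientations are given as a unit quaternion [w, x, y, z].
In Python, from bench import robot gives the robot as it stands.
- The arm moves only by the tool arm_command, never from a script. Its argument "targets" is a list of rows, each an object of numbers: "x", "y", "z": the shift along the tool's x, y, z in m; "yaw": the turn about the tool's z in rad; "hand": the opening, from 0 (shut) to 1 (fully open). In form: [{"x": .., "y": .., "z": .., "yaw": .., "hand": ..}, ...]. A call has 1 to 10 rows; each row is the pose to reach, as a shift and turn from the pose commanded when the call began, along the tool's axes at that moment; what a row does not reach only later rows make up. A row lasts 1/8 s, in which the tool goes at most 62.5 mm and 10.7 degrees, less where a joint would pass 70% of its speed; a pose out of reach is approached as far as the arm can. A call with a gripper value outside its range is refused whole. The fingers move at their own pace and stop on an object; "squeeze" is the grip in N (left out, the last holds). Time passes only in rows, so rows that repeat a pose let the fingers close. It gives the time, the measured TCP pose, the force, the opening and the grip force at its end, in the units of the state.
- robot.get_obs(): the state, without advancing time (a new reading comes with each control period).
- robot.snapshot(name): name is "scene" or "top" or "wrist"; returns the picture (384x512x3 uint8, blue, green, red); there is no depth.
- robot.calibration(name): a dict with "intrinsics" (3x3 intrinsics, pixels), "R" (3x3) and "t" (3): a world point X has camera coordinates R X + t. Camera axes: x right, y down, z forward; pixel columns grow to the right and rows downward; lengths in m; the calibration is good to about 2 mm. A picture is of the moment at which its call begins: read the wrist's pose just before it. calibration takes no time and is no camera call; for the wrist camera it gives the pose at the moment of the call.
- robot.finish_job(): hands the job in; it is judged then, once.
The state is a dict: "time": time; "joints": joint angles; "dq": joint speeds; "effort": joint torques, N m; "position": TCP position; "eef_rot": TCP orientation; "ft_force": force on the tool from outside, world axes, zero at the start; "torque": the same for the moment, N m; "gripper_width": opening from 0.0 (shut) to 1.0 (fully open); "gripper_force": force on a finger pad.
Only numpy, scipy, OpenCV 4.12 (cv2) and the standard library are available. Lean on these libraries where they do the work, as an engineer would, in place of code of your own. Each camera call takes 0.05 s, during which the arm holds its last target. There are 200 camera calls.

## Working session

There is one attempt and no reset: what is moved stays moved. The work goes in short steps, Python scripts to look and compute and a tool call to move; the robot and the scene stay as the last step left them, time stands still between calls to the robot, and variables do not carry over. Pictures are saved under pics/ and viewed, at most 10 in all, crops included, and the job is handed in when it is done.

Besides the shell and the picture viewer there is one more tool, called after "Request:" by a JSON object that holds its "method" and its "body", one argument or row to a line. arm_command: Moves the arm, as the interface text tells. Its arguments: {"type":"object","properties":{"targets":{"type":"array","items":{"type":"object","properties":{"x":{"type":"number"},"y":{"type":"number"},"z":{"type":"number"},"yaw":{"type":"number"},"hand":{"type":"number"}}}},"squeeze":{"type":"number"}},"required":["targets"]}

```bash
mkdir -p pics; ls; python3 - <<'E'
from bench import robot
import cv2,numpy as np
o=robot.get_obs(); print(o)
for n in("scene","top"):
    im=robot.snapshot(n); cv2.imwrite(f"pics/{n}0.png",im)
    c=robot.calibration(n); print(n,c)
E
```

```text
pics
{'time': 0.0, 'joints': array([-1.32379096,  0.62930982,  0.03842968,  1.51833945, -0.02695864,
        0.99629251, -0.02001102]), 'dq': array([-0.00068262, -0.00025824,  0.0004073 , -0.00176868, -0.0007075 ,
        0.00053227, -0.00054137]), 'effort': array([-2.30054811e-04, -5.49737477e+01,  1.14323549e+00, -1.86644536e+01,
       -5.22789778e-02,  2.34138529e-02,  1.58622770e-04]), 'position': array([0.1998124 , 0.61788486, 0.22658653]), 'eef_rot': array([-1.18308518e-04,  1.55754851e-01,  9.87795317e-01, -9.08075448e-04]), 'ft_force': array([ 1.30573123, -0.18594221, -0.97255728]), 'torque': array([ 0.00920578, -0.00732653, -0.05008196]), 'gripper_force': 0.0, 'gripper_width': 0.9995396710109987}
scene {'intrinsics': array([[443.95728752,   0.        , 251.3577107 ],
       [  0.        , 443.95728752, 185.8602676 ],
       [  0.        ,   0.        ,   1.        ]]), 'R': array([[ 0.73330454, -0.67973273, -0.01509546],
       [-0.3758131 , -0.38672982, -0.84214284],
       [ 0.56659418,  0.62322024, -0.5390432 ]]), 't': array([-0.41730952,  0.27379396,  1.0328136 ])}
top {'intrinsics': array([[413.48813861,   0.        , 253.92809956],
       [  0.        , 413.48813861, 195.65212945],
       [  0.        ,   0.        ,   1.        ]]), 'R': array([[ 0.01279657, -0.99991093, -0.00379174],
       [-0.99082162, -0.01216973, -0.13462696],
       [ 0.13456882,  0.0054797 , -0.9908891 ]]), 't': array([-0.05191586,  0.52971308,  1.54808589])}
```

```bash
python3 - <<'E'
import cv2,numpy as np
a=cv2.imread("pics/scene0.png");b=cv2.imread("pics/top0.png")
cv2.imwrite("pics/s.png",cv2.resize(a,(800,600),interpolation=cv2.INTER_CUBIC))
cv2.imwrite("pics/t.png",cv2.resize(b,(800,600),interpolation=cv2.INTER_CUBIC))
E
```

```text
(no output)
```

View pics/s.png

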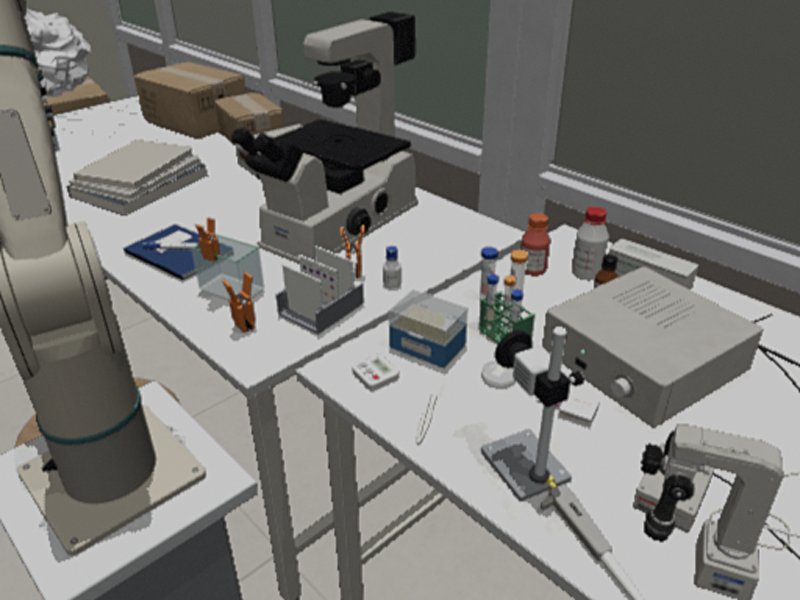

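View pics/t.png

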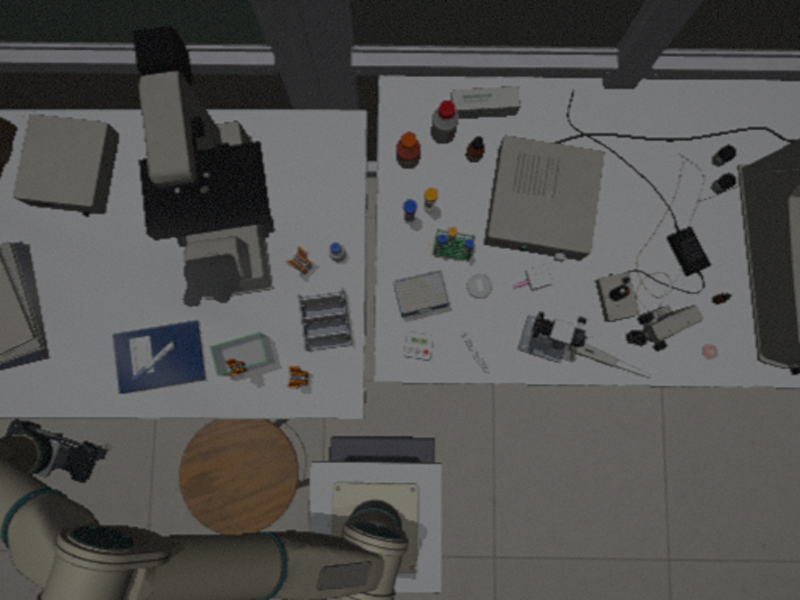

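Scene view (800x600): three orange clip-like things: on the tank rim (208,240), on the bench at (241,302), and one behind the rack at (352,245). The one meant is on the tank rim, apparently the smallest. The rack is at (320,290), with the spotted plate among its three. The camera is at (530,360) on a post, looking up-left.

```bash
cat > h.py <<'E'
from bench import robot
import cv2,numpy as np
from scipy.spatial.transform import Rotation as Rn
def ray(c,u,v):
    d=c["R"].T@np.linalg.solve(c["intrinsics"],[u,v,1.]); return -c["R"].T@c["t"],d/np.linalg.norm(d)
def plane(c,u,v,z):
    o,d=ray(c,u,v); return o+d*(z-o[2])/d[2]
def tri(rs):
    A=sum(np.eye(3)-np.outer(d,d) for o,d in rs); b=sum((np.eye(3)-np.outer(d,d))@o for o,d in rs)
    p=np.linalg.solve(A,b); return p,[np.linalg.norm(np.cross(p-o,d)) for o,d in rs]
def proj(c,X):
    q=c["R"]@np.asarray(X,float)+c["t"]; p=c["intrinsics"]@q; return p[:2]/p[2]
def Rt(o): w=o["eef_rot"]; return Rn.from_quat([w[1],w[2],w[3],w[0]]).as_matrix()
def blobs(im,lo,hi,amin=15):
    m=cv2.inRange(cv2.cvtColor(im,cv2.COLOR_BGR2HSV),lo,hi)
    n,l,s,ce=cv2.connectedComponentsWithStats(m)
    return m,[(s[i],ce[i]) for i in range(1,n) if s[i][4]>=amin]
E
python3 - <<'E'
from h import *
np.set_printoptions(precision=3,suppress=True)
C={n:robot.calibration(n) for n in("scene","top","wrist")}
o=robot.get_obs();R=Rt(o)
print(R); w=C["wrist"]; print("wrist cam in tool",R.T@(-w["R"].T@w["t"]-o["position"]),"\n",R.T@w["R"].T,w["intrinsics"])
for n in("scene","top"):
    im=cv2.imread(f"pics/{n}0.png"); print(n,-C[n]["R"].T@C[n]["t"])
    for s,c in blobs(im,(4,140,60),(16,255,255))[1]: print(n,s,c,plane(C[n],*c,.1))
T=lambda u,v,z:plane(C["top"],u*.64,v*.64,z)
S=lambda u,v:ray(C["scene"],u*.64,v*.64)
print("tank rim corners",[T(*p,.1) for p in((211,343),(268,333),(275,361),(217,377))])
print("rack corners",[T(*p,.05) for p in((300,294),(345,290),(352,346),(306,352))])
print("foot",[T(*p,.012) for p in((527,316),(586,325),(575,362),(519,352))])
for z in(.2,.27):print("cam",z,[T(*p,z) for p in((538,325),(555,345),(570,330),(585,330))])
print("foot S",[plane(C["scene"],u*.64,v*.64,.012) for u,v in((482,440),(528,497),(571,470),(520,428))])
print("post S",plane(C["scene"],540*.64,475*.64,.012))
E
```

```text
[[-0.951  0.308 -0.001]
 [ 0.308  0.951 -0.002]
 [-0.    -0.002 -1.   ]]
wrist cam in tool [ 0.073 -0.    -0.158] 
 [[ 0.002 -0.968 -0.253]
 [ 1.     0.002  0.001]
 [-0.    -0.253  0.968]] [[311.859   0.    256.262]
 [  0.    311.859 193.05 ]
 [  0.      0.      1.   ]]
scene [-0.176 -0.821  0.781]
scene [334 137  16  20 144] [343.083 143.396] [ 0.936 -0.055  0.1  ]
scene [126 140  14  27 208] [133.062 154.471] [0.393 0.37  0.1  ]
scene [228 143   6  34  62] [229.935 158.935] [0.598 0.128 0.1  ]
scene [218 145   6  20  37] [221.   155.27] [0.593 0.167 0.1  ]
scene [336 150  16  10  59] [344.271 154.559] [ 0.877 -0.105  0.1  ]
scene [328 160  10   8  59] [332.186 163.932] [ 0.802 -0.115  0.1  ]
scene [382 172  13   9  69] [387.348 176.087] [ 0.861 -0.272  0.1  ]
scene [143 175  20  38 315] [154.524 194.6  ] [0.316 0.12  0.1  ]
scene [323 176   7   7  31] [325.903 179.323] [ 0.718 -0.159  0.1  ]
top [ 0.317 -0.054  1.605]
top [255  85  13  17 130] [261.431  92.238] [ 0.919 -0.069  0.1  ]
top [145 230  10   5  19] [148.579 232.053] [0.383 0.335 0.1  ]
top [186 235  10   5  33] [189.424 
[... 319 characters left out ...]
54, 0.191, 0.05 ]), array([0.565, 0.081, 0.05 ]), array([0.429, 0.061, 0.05 ]), array([0.413, 0.172, 0.05 ])]
foot [array([ 0.512, -0.369,  0.012]), array([ 0.491, -0.514,  0.012]), array([ 0.399, -0.485,  0.012]), array([ 0.422, -0.348,  0.012])]
cam 0.2 [array([ 0.469, -0.355,  0.2  ]), array([ 0.426, -0.391,  0.2  ]), array([ 0.459, -0.425,  0.2  ]), array([ 0.46 , -0.457,  0.2  ])]
cam 0.27 [array([ 0.462, -0.34 ,  0.27 ]), array([ 0.421, -0.375,  0.27 ]), array([ 0.452, -0.406,  0.27 ]), array([ 0.452, -0.437,  0.27 ])]
foot S [array([ 0.441, -0.34 ,  0.012]), array([ 0.403, -0.457,  0.012]), array([ 0.488, -0.469,  0.012]), array([ 0.503, -0.364,  0.012])]
post S [ 0.448 -0.444  0.012]
```

Request:
{"method": "arm_command", "body": {
  "targets": [
    {"x": -0.04,"y": -0.04,"z": -0.05,"yaw": 0.15,"hand": 1},
    {"x": -0.09,"y": -0.08,"z": -0.1,"yaw": 0.33,"hand": 1},
    {"x": -0.135,"y": -0.12,"z": -0.1,"yaw": 0.5,"hand": 1},
    {"x": -0.18,"y": -0.16,"z": -0.1,"yaw": 0.68,"hand": 1},
    {"x": -0.23,"y": -0.2,"z": -0.1,"yaw": 0.86,"hand": 1},
    {"x": -0.27,"y": -0.245,"z": -0.1,"yaw": 1.03,"hand": 1},
    {"x": -0.27,"y": -0.245,"z": -0.1,"yaw": 1.03,"hand": 1},
    {"x": -0.27,"y": -0.245,"z": -0.1,"yaw": 1.03,"hand": 1}
  ]
}}

```text
time: 1.1
position: [0.3821, 0.3008, 0.3275]
eef_rot: [0.0, 0.623, 0.782, -0.0]
ft_force: [-0.9, 0.3, 0.3]
gripper_width: 1.001
gripper_force: 0.0
```

```bash
python3 - <<'E'
from h import *
import pickle
o=robot.get_obs();c=robot.calibration("wrist");im=robot.snapshot("wrist");cv2.imwrite("pics/w1.png",im);pickle.dump((o,c),open("w1.pkl","wb"))
print(o["time"],o["position"],Rt(o).round(3),o["joints"].round(2))
cv2.imwrite("pics/w1b.png",cv2.resize(im,(800,600),interpolation=cv2.INTER_CUBIC))
E
```

```text
1.1 [0.3820662  0.30079868 0.3275122 ] [[-0.223  0.975 -0.   ]
 [ 0.975  0.223 -0.   ]
 [-0.    -0.    -1.   ]] [-1.01  0.3   0.38  1.82 -0.13  1.05 -0.36]
```

View pics/w1b.png

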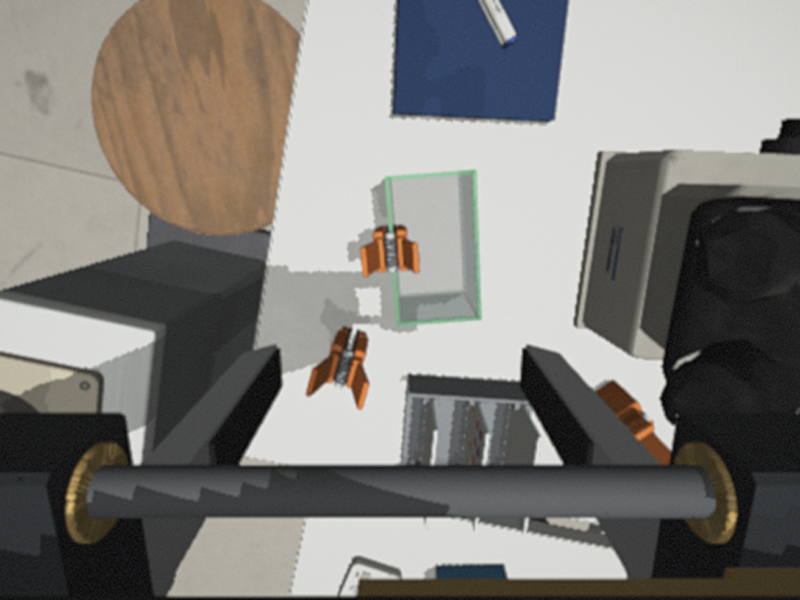

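Wrist view (800x600): the tank's green rim with corners (387,178), (475,170), (480,320), (400,323). Clip candidates are the one on the tank's left wall (390,250), the larger one on the bench (345,365), and one near the microscope (630,420). The clip on the rim fits.

```bash
python3 - <<'E'
from h import *
import pickle
np.set_printoptions(precision=4,suppress=True)
o,c=pickle.load(open("w1.pkl","rb"));im=cv2.imread("pics/w1.png")
k=.64
P=[plane(c,u*k,v*k,.1) for u,v in((387,178),(475,170),(480,320),(400,323))]
for p in P: print(p)
for i in range(4): d=P[(i+1)%4]-P[i]; print(np.linalg.norm(d),np.degrees(np.arctan2(d[1],d[0])))
print("clip pivot@.137",plane(c,391*k,252*k,.137))
m,b=blobs(im,(4,140,60),(16,255,255))
for s,ce in b: print(s,ce,plane(c,*ce,.16), cv2.minAreaRect(np.argwhere(m[s[1]:s[1]+s[3],s[0]:s[0]+s[2]]>0).astype(np.float32)))
cv2.imwrite("pics/w1c.png",cv2.resize(im[90:280,180:440],None,fx=3,fy=3,interpolation=cv2.INTER_CUBIC))
E
```

```text
[0.3565 0.3673 0.1   ]
[0.4208 0.3881 0.1   ]
[0.4561 0.2734 0.1   ]
[0.3923 0.2561 0.1   ]
0.06759711041121748 17.983080595144706
0.12004332271609747 -72.8649661007885
0.06619048747184263 -164.80168262917934
0.11681472964121989 107.83989170862309
clip pivot@.137 [0.3714 0.3179 0.137 ]
[253 145  15  29 280] [259.6    160.4857] [0.3805 0.3245 0.16  ] ((14.025381088256836, 7.144670009613037), (28.855056762695312, 12.824468612670898), 4.085616588592529)
[231 146  16  31 323] [239.3529 162.1455] [0.3601 0.318  0.16  ] ((15.0, 7.5), (15.0, 30.0), 90.0)
[197 210  26  43 338] [210.0444 232.2574] [0.3448 0.2335 0.16  ] ((21.0, 12.5), (25.0, 42.0), 90.0)
[222 213  14  49 336] [228.8661 237.7143] [0.3666 0.2318 0.16  ] ((24.0, 6.5), (48.0, 13.0), 0.0)
[383 245  47  53 698] [405.8883 268.9799] [0.5735 0.2397 0.16  ] ((25.524219512939453, 25.45191192626953), (64.3276138305664, 14.36467170715332), 40.76360321044922)
```

View pics/w1c.png

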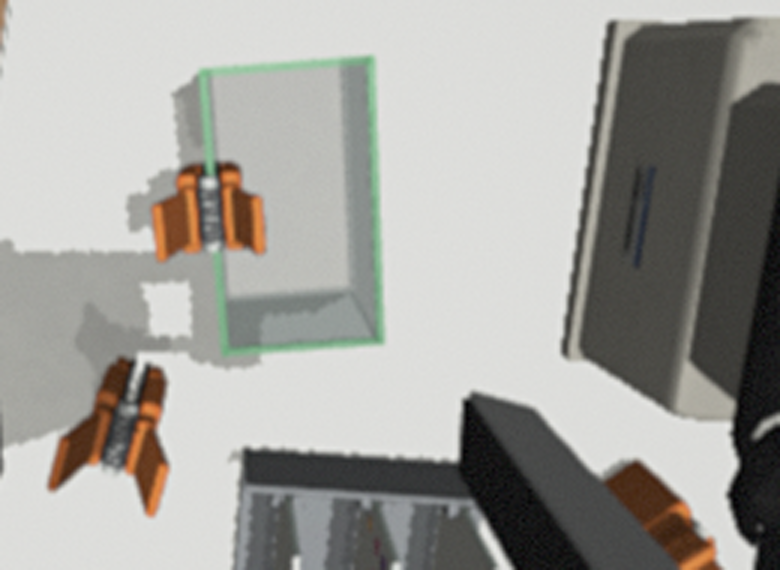

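Request:
{"method": "arm_command", "body": {
  "targets": [
    {"x": 0.01,"y": -0.004,"z": 0.035,"yaw": -0.04,"hand": 1},
    {"x": 0.019,"y": -0.007,"z": 0.067,"yaw": -0.075,"hand": 1},
    {"x": 0.019,"y": -0.007,"z": 0.067,"yaw": -0.075,"hand": 1}
  ]
}}

```text
time: 1.52
position: [0.3677, 0.3204, 0.2585]
eef_rot: [-0.001, 0.591, 0.807, -0.003]
ft_force: [0.1, -0.2, -0.3]
gripper_width: 1.0
gripper_force: 0.0
```

```bash
python3 - <<'E'
from h import *
import pickle
o=robot.get_obs();c=robot.calibration("wrist");im=robot.snapshot("wrist");cv2.imwrite("pics/w2.png",im);pickle.dump((o,c),open("w2.pkl","wb"))
print(o["time"],o["position"],Rt(o).round(3))
m,b=blobs(im,(4,140,60),(16,255,255),60)
for s,ce in b: print(s,ce)
cv2.imwrite("pics/w2b.png",cv2.resize(im[60:300,130:430],None,fx=2.5,fy=2.5,interpolation=cv2.INTER_CUBIC))
E
```

```text
1.525 [0.36772436 0.32040601 0.258478  ] [[-0.302  0.953 -0.004]
 [ 0.953  0.302 -0.003]
 [-0.002 -0.005 -1.   ]]
[238 173  18  45 473] [247.2769556  196.42706131]
[263 173  19  46 473] [271.71881607 197.06765328]
[186 236  35  57 487] [203.91581109 265.07392197]
[216 241  17  57 514] [225.09533074 271.71984436]
```

View pics/w2b.png

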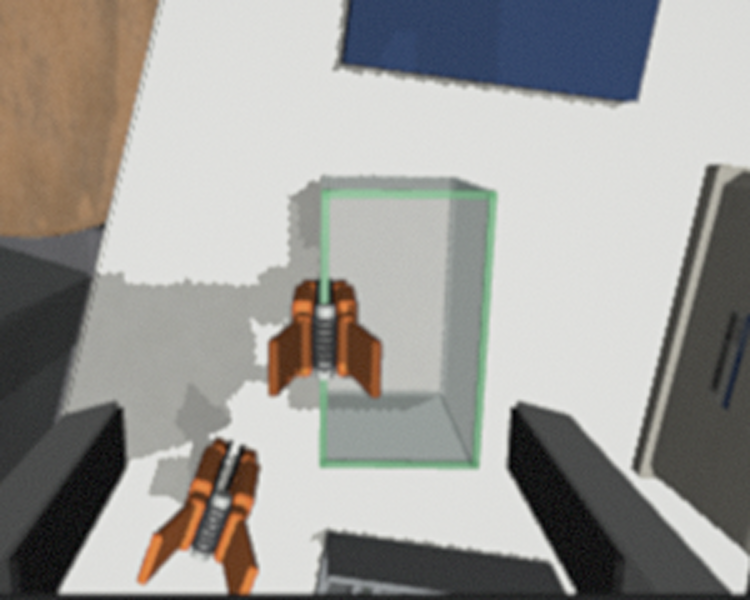

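```bash
python3 - <<'E'
from h import *
import pickle
np.set_printoptions(precision=4,suppress=True)
o1,c1=pickle.load(open("w1.pkl","rb"));o2,c2=pickle.load(open("w2.pkl","rb"))
f1=lambda u,v:(u/3+180,v/3+90); f2=lambda u,v:(u/2.5+130,v/2.5+60)
pairs={"spring top end":((208,180),(324,306)),"spring bottom end":((212,248),(324,378)),"lever L outer":((162,261),(274,396)),"lever R outer":((265,252),(380,395)),"rim0":((203,71),(324,194)),"rim1":((373,59),(493,194)),"rim2":((382,342),(477,463)),"rim3":((226,353),(323,463))}
R=Rt(o2);Q={}
for n,(a,b) in pairs.items():
    p,e=tri([ray(c1,*f1(*a)),ray(c2,*f2(*b))]); Q[n]=p; print(n,p,np.round(e,4),"tool",R.T@(p-o2["position"]))
for z in (.137,.145): print("spring plane",z,plane(c1,*f1(210,214),z),plane(c2,*f2(324,342),z))
P=[plane(c2,*f2(*pairs[f"rim{i}"][1]),.1) for i in range(4)]
for i in range(4): d=P[(i+1)%4]-P[i]; print(P[i],np.linalg.norm(d),np.degrees(np.arctan2(d[1],d[0])))
E
```

```text
spring top end [0.3677 0.3292 0.1301] [0. 0.] tool [0.0086 0.0033 0.1284]
spring bottom end [0.3746 0.3073 0.147 ] [0.0001 0.0001] tool [-0.0144  0.0032  0.1115]
lever L outer [0.3582 0.3034 0.1705] [0.0001 0.0001] tool [-0.0132 -0.0137  0.0881]
lever R outer [0.3921 0.3142 0.1691] [0. 0.] tool [-0.0131  0.0218  0.0892]
rim0 [0.3561 0.3673 0.104 ] [0.0005 0.0005] tool [0.0484 0.0039 0.1543]
rim1 [0.4225 0.3874 0.0917] [0.0002 0.0002] tool [0.0476 0.0733 0.1663]
rim2 [0.4584 0.2725 0.091 ] [0.0004 0.0004] tool [-0.0728  0.0728  0.1672]
rim3 [0.3921 0.2527 0.0937] [0. 0.] tool [-0.0716  0.0036  0.1649]
spring plane 0.137 [0.3712 0.3178 0.137 ] [0.3715 0.3177 0.137 ]
spring plane 0.145 [0.3711 0.319  0.145 ] [0.3708 0.3198 0.145 ]
[0.3559 0.3667 0.1   ] 0.06775776666258286 17.705249656667387
[0.4205 0.3873 0.1   ] 0.11662811809907102 -72.45964552512767
[0.4556 0.2761 0.1   ] 0.06759228281857245 -162.18765744497375
[0.3913 0.2554 0.1   ] 0.11675409720192154 107.6217999014991
```

The clip's pivot is at about (0.371, 0.318, 0.137) with yaw about 17.6°, and its levers reach up to about 0.17. Both agree with the text. I'm descending and squeezing.

Request:
{"method": "arm_command", "body": {
  "targets": [
    {"x": -0.003,"y": 0.0038,"z": 0.03,"yaw": 0,"hand": 0.7},
    {"x": -0.003,"y": 0.0038,"z": 0.06,"yaw": 0,"hand": 0.6},
    {"x": -0.003,"y": 0.0038,"z": 0.0925,"yaw": 0,"hand": 0.55},
    {"x": -0.003,"y": 0.0038,"z": 0.0925,"yaw": 0,"hand": 0.5},
    {"x": -0.003,"y": 0.0038,"z": 0.0925,"yaw": 0,"hand": 0},
    {"x": -0.003,"y": 0.0038,"z": 0.0925,"yaw": 0,"hand": 0},
    {"x": -0.003,"y": 0.0038,"z": 0.0925,"yaw": 0,"hand": 0},
    {"x": -0.003,"y": 0.0038,"z": 0.0925,"yaw": 0,"hand": 0}
  ],
  "squeeze": 28
}}

```text
time: 2.58
position: [0.3752, 0.3177, 0.1685]
eef_rot: [0.0, 0.592, 0.806, 0.001]
ft_force: [-0.7, -0.2, -0.2]
gripper_width: 0.207
gripper_force: 28.0
```

Request:
{"method": "arm_command", "body": {
  "targets": [
    {"x": 0,"y": 0,"z": -0.02,"yaw": 0,"hand": 0},
    {"x": 0,"y": 0,"z": -0.05,"yaw": 0,"hand": 0},
    {"x": 0,"y": 0,"z": -0.08,"yaw": 0,"hand": 0},
    {"x": -0.02,"y": 0.01,"z": -0.11,"yaw": 0,"hand": 0},
    {"x": -0.065,"y": 0.022,"z": -0.11,"yaw": 0.06,"hand": 0},
    {"x": -0.115,"y": 0.04,"z": -0.11,"yaw": 0.12,"hand": 0},
    {"x": -0.15,"y": 0.052,"z": -0.11,"yaw": 0.15,"hand": 0},
    {"x": -0.15,"y": 0.052,"z": -0.11,"yaw": 0.15,"hand": 0},
    {"x": -0.15,"y": 0.052,"z": -0.11,"yaw": 0.15,"hand": 0}
  ]
}}

```text
time: 3.7
position: [0.4688, 0.1905, 0.2779]
eef_rot: [-0.0, 0.651, 0.759, -0.0]
ft_force: [-0.1, 0.3, 0.5]
gripper_width: 0.206
gripper_force: 28.0
```

```bash
python3 - <<'E'
from h import *
import pickle
o=robot.get_obs();c=robot.calibration("wrist");im=robot.snapshot("wrist");cv2.imwrite("pics/w3.png",im);pickle.dump((o,c),open("w3.pkl","wb"))
print(o["time"],o["position"],Rt(o).round(3),o["joints"].round(2))
im2=robot.snapshot("scene");cv2.imwrite("pics/s3.png",im2)
a=cv2.resize(im[100:320,130:400],(800,600),interpolation=cv2.INTER_CUBIC)
cv2.imwrite("pics/w3b.png",a)
E
```

```text
3.7 [0.46876501 0.19050955 0.27785035] [[-0.153  0.988 -0.001]
 [ 0.988  0.153  0.001]
 [ 0.001 -0.001 -1.   ]] [-0.74  0.39  0.41  1.85 -0.19  0.94 -0.08]
```

View pics/w3b.png

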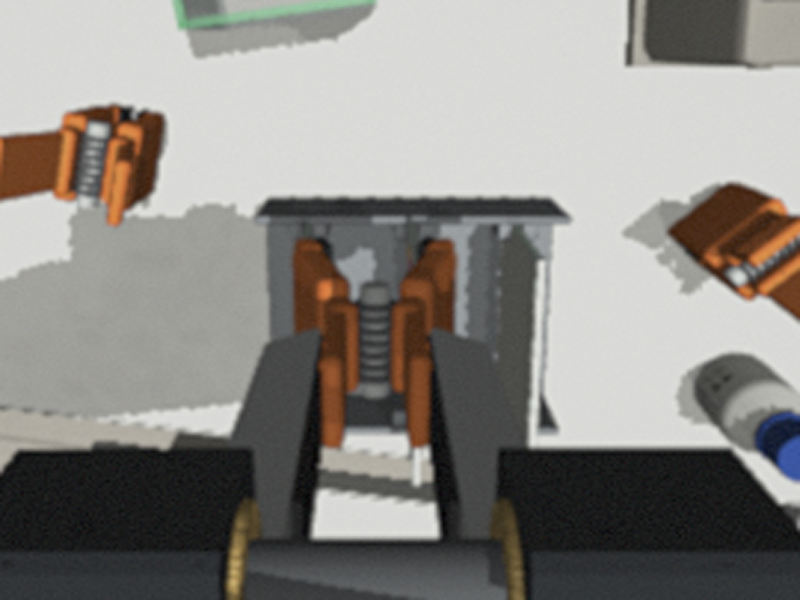

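Request:
{"method": "arm_command", "body": {
  "targets": [
    {"x": -0.05,"y": -0.02,"z": 0,"yaw": 0,"hand": 0},
    {"x": -0.1,"y": -0.043,"z": 0,"yaw": 0,"hand": 0},
    {"x": -0.155,"y": -0.043,"z": 0,"yaw": 0,"hand": 0},
    {"x": -0.155,"y": -0.043,"z": 0,"yaw": 0,"hand": 0},
    {"x": -0.155,"y": -0.043,"z": 0,"yaw": 0,"hand": 0}
  ]
}}

```text
time: 4.42
position: [0.4503, 0.0315, 0.278]
eef_rot: [-0.0, 0.65, 0.76, 0.0]
ft_force: [0.5, 1.0, -0.4]
gripper_width: 0.211
gripper_force: 28.0
```

```bash
cat > snap.py <<'E'
from h import *
import pickle,sys
n=sys.argv[1]
o=robot.get_obs();c=robot.calibration("wrist");im=robot.snapshot("wrist");cv2.imwrite(f"pics/{n}.png",im);pickle.dump((o,c),open(f"{n}.pkl","wb"))
print(o["time"],o["position"],Rt(o).round(3),o["joints"].round(2))
E
python3 snap.py w4
```

```text
4.425 [0.45027929 0.03147987 0.2779503 ] [[-0.154  0.988 -0.   ]
 [ 0.988  0.154  0.001]
 [ 0.001 -0.    -1.   ]] [-0.49  0.3   0.46  1.98 -0.17  0.89  0.22]
```

Request:
{"method": "arm_command", "body": {
  "targets": [
    {"x": 0,"y": 0.04,"z": 0,"yaw": 0,"hand": 0},
    {"x": 0,"y": 0.09,"z": 0,"yaw": 0,"hand": 0},
    {"x": 0,"y": 0.09,"z": 0,"yaw": 0,"hand": 0},
    {"x": 0,"y": 0.09,"z": 0,"yaw": 0,"hand": 0}
  ]
}}

```text
time: 4.97
position: [0.5383, 0.0451, 0.2773]
eef_rot: [-0.001, 0.65, 0.76, -0.001]
ft_force: [-0.4, -0.7, -0.8]
gripper_width: 0.208
gripper_force: 28.0
```

```bash
python3 snap.py w5; python3 - <<'E'
from h import *
a=cv2.imread("pics/w4.png")[20:220,190:390];b=cv2.imread("pics/w5.png")[20:220,110:310];s=cv2.imread("pics/scene0.png")[155:215,170:250]
r=lambda i,w,h:cv2.resize(i,(w,h),interpolation=cv2.INTER_CUBIC)
v=np.zeros((600,800,3),np.uint8); v[:400,:400]=r(a,400,400);v[:400,400:]=r(b,400,400);v[400:,:266]=r(s,266,200)
cv2.imwrite("pics/v7.png",v)
E
```

```text
4.975 [0.53826885 0.04509874 0.2772619 ] [[-0.155  0.988 -0.002]
 [ 0.988  0.155 -0.   ]
 [ 0.    -0.002 -1.   ]] [-0.44  0.44  0.45  1.77 -0.22  0.98  0.25]
```

View pics/v7.png

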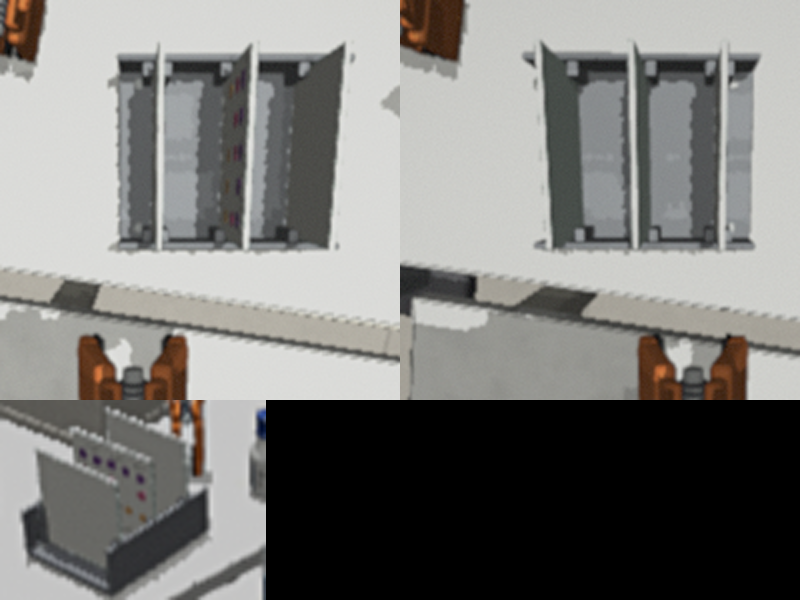

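The spotted plate is in the middle slot. Its top edge runs (253,42)–(246,250) in the left tile and (632,41)–(635,248) in the right tile. The other two plates are blank.

```bash
python3 - <<'E'
from h import *
import pickle
np.set_printoptions(precision=4,suppress=True)
o4,c4=pickle.load(open("w4.pkl","rb"));o5,c5=pickle.load(open("w5.pkl","rb"))
g4=lambda u,v:(u/2+190,v/2+20); g5=lambda u,v:((u-400)/2+110,v/2+20)
def edge(n,g,a,b):
    im=cv2.cvtColor(cv2.imread(f"pics/{n}.png"),cv2.COLOR_BGR2GRAY).astype(float)
    (ua,va),(ub,vb)=g(*a),g(*b);pts=[]
    for v in range(int(va)+6,int(vb)-5):
        u=ua+(ub-ua)*(v-va)/(vb-va);cs=np.arange(int(round(u))-6,int(round(u))+7)
        w=np.clip(im[v,cs]-195,0,None)
        if w.sum()>40: pts.append(((cs*w).sum()/w.sum(),v))
    pts=np.array(pts);k=np.polyfit(pts[:,1],pts[:,0],1);r=pts[:,0]-np.polyval(k,pts[:,1])
    print(n,len(pts),k,r.std());return (np.polyval(k,va),va),(np.polyval(k,vb),vb)
a4,b4=edge("w4",g4,(253,42),(246,250));a5,b5=edge("w5",g5,(632,41),(635,248))
print(a4,b4,a5,b5)
A,eA=tri([ray(c4,*a4),ray(c5,*a5)]);B,eB=tri([ray(c4,*b4),ray(c5,*b5)])
print("A",A,eA,"B",B,eB,"len",np.linalg.norm(A-B))
for z in(.108,):
    for c,a,b in((c4,a4,b4),(c5,a5,b5)):
        p,q=plane(c,*a,z),plane(c,*b,z);d=p-q;print(z,p,q,(p+q)/2,np.linalg.norm(d),"plate x yaw",np.degrees(np.arctan2(d[1],d[0]))-90)
R=Rt(o5);m=(A+B)/2;print("mid tool",m,R.T@(m-o5["position"]), "tool y ang",np.degrees(np.arctan2(R[1,1],R[0,1])))
# held clip in w5: spring & clip symmetric
for n in("w4","w5"):
    im=cv2.imread(f"pics/{n}.png");mm,b=blobs(im,(4,140,60),(16,255,255),60)
    print([(s,ce) for s,ce in b])
# rack corners
for z in(.05,):print([plane(c4,*g4(*p),z) for p in((118,54),(350,54),(338,247),(110,247))])
E
```

```text
w4 50 [ -0.0454 318.9719] 0.08066339886733404Traceback (most recent call last):
  File "<stdin>", line 15, in <module>
  File "<stdin>", line 13, in edge
IndexError: too many indices for array: array is 1-dimensional, but 2 were indexed
```

```bash
cat > e.py <<'E'
from h import *
import pickle
np.set_printoptions(precision=4,suppress=True)
o4,c4=pickle.load(open("w4.pkl","rb"));o5,c5=pickle.load(open("w5.pkl","rb"))
g4=lambda u,v:(u/2+190,v/2+20); g5=lambda u,v:((u-400)/2+110,v/2+20)
def edge(n,g,a,b):
    im=cv2.cvtColor(cv2.imread(f"pics/{n}.png"),cv2.COLOR_BGR2GRAY).astype(float)
    (ua,va),(ub,vb)=g(*a),g(*b);pts=[]
    for v in range(int(va)+8,int(vb)-6):
        u=ua+(ub-ua)*(v-va)/(vb-va);cs=np.arange(int(round(u))-5,int(round(u))+6)
        x=im[v,cs];w=np.clip(x-(np.sort(x)[-3:].mean()-30),0,None)
        pts.append(((cs*w).sum()/w.sum(),v))
    pts=np.array(pts)
    for _ in range(3):
        k=np.polyfit(pts[:,1],pts[:,0],1);r=pts[:,0]-np.polyval(k,pts[:,1]);pts=pts[abs(r)<max(2*r.std(),.2)]
    print(n,len(pts),k,r.std());return (np.polyval(k,va),va),(np.polyval(k,vb),vb)
a4,b4=edge("w4",g4,(253,42),(246,250));a5,b5=edge("w5",g5,(632,41),(635,248))
print(a4,b4,a5,b5)
A,eA=tri([ray(c4,*a4),ray(c5,*a5)]);B,eB=tri([ray(c4,*b4),ray(c5,*b5)])
print("A",A,eA,"B",B,eB,"len",np.linalg.norm(A-B))
for z in(.108,):
    for c,a,b in((c4,a4,b4),(c5,a5,b5)):
        p,q=plane(c,*a,z),plane(c,*b,z);d=p-q;print(z,p,q,(p+q)/2,np.linalg.norm(d),"plate x yaw",np.degrees(np.arctan2(d[1],d[0]))-90)
R=Rt(o5);m=(A+B)/2;print("mid tool",m,R.T@(m-o5["position"]), "tool y ang",np.degrees(np.arctan2(R[1,1],R[0,1])))
for n in("w4","w5"):
    mm,b=blobs(cv2.imread(f"pics/{n}.png"),(4,140,60),(16,255,255),60)
    print([(s.tolist(),ce) for s,ce in b])
print([plane(c4,*g4(*p),.05) for p in((118,54),(350,54),(338,247),(110,247))])
E
python3 e.py
```

```text
w4 86 [ -0.0448 319.0464] 0.09387232333154735
w5 90 [  0.0211 224.2748] 0.060376372825024664
(np.float64(317.2081994861961), 41.0) (np.float64(312.5453293793691), 145.0) (np.float64(225.1280160643875), 40.5) (np.float64(227.3083830118244), 144.0)
A [0.4869 0.1781 0.109 ] [np.float64(3.24575273461774e-05), np.float64(3.245752734619039e-05)] B [0.5022 0.0803 0.1097] [np.float64(0.0003621810560162268), np.float64(0.00036218105601620366)] len 0.09901947778995562
0.108 [0.487  0.1784 0.108 ] [0.5026 0.0798 0.108 ] [0.4948 0.1291 0.108 ] 0.09979483940227844 plate x yaw 8.966808424348315
0.108 [0.4867 0.1783 0.108 ] [0.502  0.0805 0.108 ] [0.4944 0.1294 0.108 ] 0.0989973595614157 plate x yaw 8.867822736278399
mid tool [0.4945 0.1292 0.1094] [ 0.0898 -0.0298  0.168 ] tool y ang 8.899845610438271
[([153, 0, 59, 50, 1423], array([185.1553,  18.702 ])), ([398, 23, 94, 61, 1897], array([442.9162,  61.9236])), ([230, 189, 21, 75, 910], array([240.3066, 221.4868])), ([262, 189, 21, 74, 883], array([271.5708, 221.2831])), ([417, 365, 20, 18, 233], array([426.3991, 374.1073]))]
[([59, 0, 45, 38, 933], array([83.4373, 11.4995])), ([106, 0, 35, 49, 918], array([122.8998,  22.793 ])), ([331, 22, 43, 51, 587], array([354.8382,  47.7751])), ([340, 53, 62, 31, 776], array([373.4291,  68.5683])), ([230, 189, 21, 75, 912], array([240.3629, 221.4386])), ([262, 189, 21, 74, 891], array([271.5488, 221.5477])), ([422, 332, 29, 27, 503], array([435.503 , 345.1372]))]
[array([0.4198, 0.1733, 0.05  ]), array([0.5506, 0.1939, 0.05  ]), array([0.5698, 0.0863, 0.05  ]), array([0.4313, 0.0645, 0.05  ])]
```

Request:
{"method": "arm_command", "body": {
  "targets": [
    {"x": 0.04,"y": -0.015,"z": 0,"yaw": 0,"hand": 0},
    {"x": 0.09,"y": -0.03,"z": 0.02,"yaw": 0,"hand": 0},
    {"x": 0.09,"y": -0.03,"z": 0.06,"yaw": 0,"hand": 0},
    {"x": 0.09,"y": -0.03,"z": 0.06,"yaw": 0,"hand": 0},
    {"x": 0.09,"y": -0.03,"z": 0.06,"yaw": 0,"hand": 0},
    {"x": 0.09,"y": -0.03,"z": 0.06,"yaw": 0,"hand": 0}
  ]
}}

```text
time: 5.78
position: [0.4971, 0.1276, 0.2195]
eef_rot: [0.001, 0.652, 0.759, 0.001]
ft_force: [0.4, 0.3, -1.5]
gripper_width: 0.206
gripper_force: 28.0
```

```bash
python3 - <<'E'
from h import *
import pickle
np.set_printoptions(precision=4,suppress=True)
for i in range(4):
    o=robot.get_obs(); R=Rt(o); print(o["time"],o["position"],R.T@(np.array([.4946,.1292,.178])-o["position"]),R[:,2],np.degrees(np.arctan2(R[1,1],R[0,1])))
    if i<3: im=robot.snapshot("wrist")
m,b=blobs(im,(4,140,60),(16,255,255),60); print([s.tolist() for s,c in b]); cv2.imwrite("pics/w6.png",im)
cv2.imwrite("pics/w6b.png",cv2.resize(im[110:310,150:370],None,fx=2.5,fy=2.5,interpolation=cv2.INTER_CUBIC))
pickle.dump(robot.calibration("wrist"),open("w6.pkl","wb"))
E
```

```text
5.775 [0.4971 0.1276 0.2195] [ 0.002  -0.0023  0.0415] [ 0.0026  0.0008 -1.    ] 8.679542625615586
5.825 [0.4969 0.1277 0.2193] [ 0.0018 -0.0022  0.0413] [ 0.0023  0.0007 -1.    ] 8.688986926383294
5.875 [0.4968 0.1278 0.2191] [ 0.0017 -0.002   0.0411] [ 0.0019  0.0007 -1.    ] 8.706048933170297
5.925 [0.4966 0.1279 0.2188] [ 0.0016 -0.0019  0.0408] [ 0.0015  0.0006 -1.    ] 8.716568304771979
[[65, 78, 50, 42, 1391], [119, 84, 34, 40, 1040], [360, 118, 92, 59, 2306], [229, 188, 22, 75, 928], [262, 188, 22, 75, 929]]
```

View pics/w6b.png

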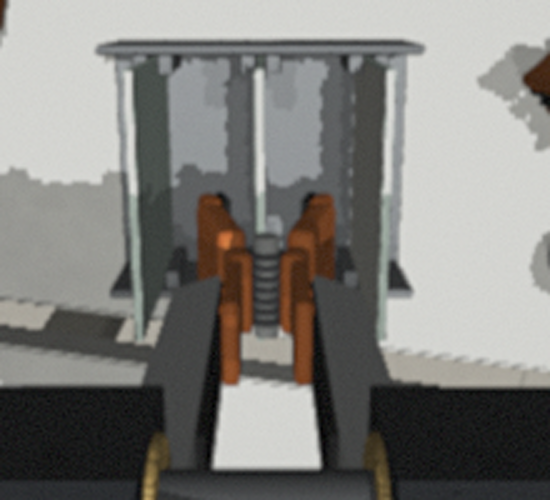

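The plate's edge shows between the jaws at (260,200), and the clip's centre is at (265,200). The arm is still settling towards its target. I'm correcting by 1 mm and descending.

Request:
{"method": "arm_command", "body": {
  "targets": [
    {"x": 0,"y": -0.001,"z": 0,"yaw": 0,"hand": 0},
    {"x": 0,"y": -0.001,"z": 0,"yaw": 0,"hand": 0},
    {"x": 0,"y": -0.001,"z": 0.013,"yaw": 0,"hand": 0},
    {"x": 0,"y": -0.001,"z": 0.026,"yaw": 0,"hand": 0},
    {"x": 0,"y": -0.001,"z": 0.04,"yaw": 0,"hand": 0},
    {"x": 0,"y": -0.001,"z": 0.04,"yaw": 0,"hand": 0},
    {"x": 0,"y": -0.001,"z": 0.04,"yaw": 0,"hand": 0},
    {"x": 0,"y": -0.001,"z": 0.04,"yaw": 0,"hand": 0}
  ]
}}

```text
time: 6.92
position: [0.4954, 0.1281, 0.1783]
eef_rot: [0.0, 0.651, 0.759, 0.0]
ft_force: [0.4, 0.2, -0.6]
gripper_width: 0.207
gripper_force: 28.0
```

```bash
python3 - <<'E'
from h import *
np.set_printoptions(precision=4,suppress=True)
o=robot.get_obs(); R=Rt(o); print(o["time"],o["position"],R.T@(np.array([.4946,.1292,.178])-o["position"]),R[:,2],np.degrees(np.arctan2(R[1,1],R[0,1])),o["ft_force"])
E
```

```text
6.925 [0.4954 0.1281 0.1783] [ 0.0012 -0.0006  0.0003] [ 0.0008  0.0003 -1.    ] 8.761005795065982 [ 0.3838  0.2172 -0.5862]
```

Request:
{"method": "arm_command", "body": {
  "targets": [
    {"x": 0.001,"y": -0.0003,"z": 0,"yaw": 0,"hand": 0},
    {"x": 0.001,"y": -0.0003,"z": 0,"yaw": 0,"hand": 0.3},
    {"x": 0.001,"y": -0.0003,"z": 0,"yaw": 0,"hand": 0.45},
    {"x": 0.001,"y": -0.0003,"z": 0,"yaw": 0,"hand": 0.7},
    {"x": 0.001,"y": -0.0003,"z": 0,"yaw": 0,"hand": 0.8},
    {"x": 0.001,"y": -0.0003,"z": 0,"yaw": 0,"hand": 0.9},
    {"x": 0.001,"y": -0.0003,"z": -0.03,"yaw": 0,"hand": 0.9},
    {"x": 0.001,"y": -0.0003,"z": -0.07,"yaw": 0,"hand": 0.95},
    {"x": 0.001,"y": -0.0003,"z": -0.1,"yaw": 0,"hand": 1},
    {"x": 0.001,"y": -0.0003,"z": -0.1,"yaw": 0,"hand": 1}
  ]
}}

```text
time: 8.18
position: [0.4959, 0.1292, 0.2799]
eef_rot: [0.001, 0.651, 0.759, 0.002]
ft_force: [-0.3, -0.1, -0.0]
gripper_width: 0.998
gripper_force: 0.0
```

```bash
python3 snap.py w7; python3 - <<'E'
from h import *
im=cv2.imread("pics/w7.png"); m,b=blobs(im,(4,140,60),(16,255,255),60); print([(s.tolist(),c) for s,c in b])
s=robot.snapshot("scene");cv2.imwrite("pics/s7.png",s)
r=lambda i,w,h:cv2.resize(i,(w,h),interpolation=cv2.INTER_CUBIC)
v=np.zeros((600,800,3),np.uint8)
v[:400,:400]=r(im[100:260,170:330],400,400)
v[:400,400:]=r(s[130:230,160:260],400,400)
# lens crops: first scene and top pictures
v[400:,:400]=r(cv2.imread("pics/scene0.png")[205:275,300:440],400,200)
v[400:,400:]=r(cv2.imread("pics/top0.png")[195:240,325:415],400,200)
cv2.imwrite("pics/v9.png",v)
E
```

```text
8.175 [0.49594382 0.12922115 0.27990518] [[-0.152  0.988  0.004]
 [ 0.988  0.152  0.002]
 [ 0.001  0.005 -1.   ]] [-0.63  0.39  0.45  1.84 -0.21  0.95  0.07]
[([101, 86, 38, 34, 840], array([119.06071429, 100.47738095])), ([144, 90, 24, 33, 505], array([154.21980198, 105.32871287])), ([349, 119, 42, 33, 578], array([368.14878893, 131.61937716])), ([366, 134, 51, 33, 719], array([393.0069541, 151.4394993])), ([232, 167, 18, 42, 471], array([241.15711253, 189.65605096])), ([257, 167, 19, 42, 454], array([265.45814978, 189.72026432]))]
```

View pics/v9.png

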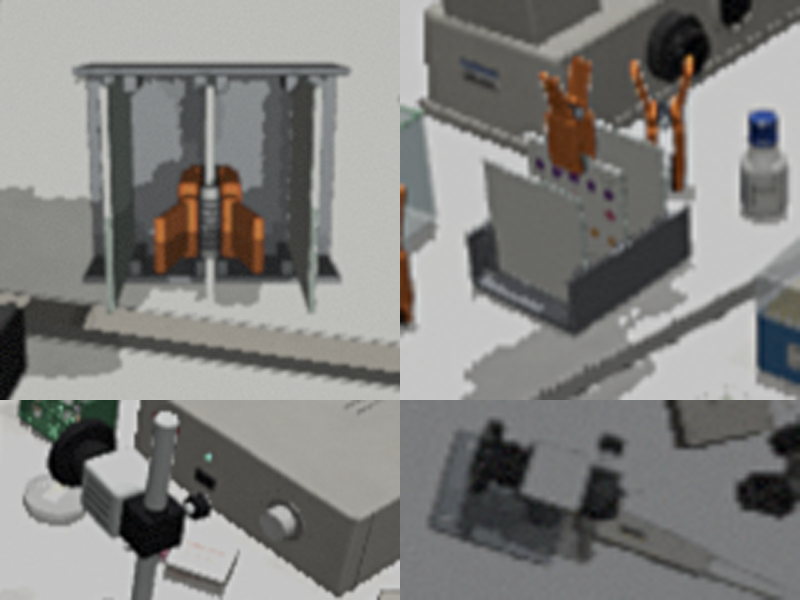

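The clip is shut on the middle of the spotted plate's top edge, and the lever blobs are at (241,190) and (265,190) in the wrist image. In the scene crop the lens disc is at (85,455), facing left.

```bash
python3 - <<'E'
from h import *
import pickle
np.set_printoptions(precision=4,suppress=True)
o,c=pickle.load(open("w7.pkl","rb"))
print("pivot",[plane(c,253.6,187.6,z) for z in(.143,.147)])
T=robot.calibration("top");S=robot.calibration("scene");k=.64
for p in((270,200),(268,290),(238,295),(190,303)):print("microscope",p,plane(T,p[0]*k,p[1]*k,.1),plane(T,p[0]*k,p[1]*k,.25))
print("eyepiece",tri([ray(T,205*k,285*k),ray(S,243*k,142*k)]))
# lens disc: scene crop (85,455) -> , top crop black (505,460)
s=(300+85/400*140,205+55/200*70); t=(325+90/400*90,195+48/200*45)
print("lens disc",s,t,tri([ray(S,*s),ray(T,*t)]))
s=(300+115/400*140,205+95/200*70); t=(325+165/400*90,195+75/200*45)
print("cam body",tri([ray(S,*s),ray(T,*t)]))
E
```

```text
pivot [array([0.4941, 0.1306, 0.143 ]), array([0.4939, 0.1316, 0.147 ])]
microscope (270, 200) [0.7745 0.2627 0.1   ] [0.7289 0.2311 0.25  ]
microscope (268, 290) [0.5553 0.2588 0.1   ] [0.5315 0.2276 0.25  ]
microscope (238, 295) [0.5425 0.3291 0.1   ] [0.52   0.2909 0.25  ]
microscope (190, 303) [0.522  0.4414 0.1   ] [0.5016 0.392  0.25  ]
eyepiece (array([0.5204, 0.3602, 0.2845]), [np.float64(0.01689624278940114), np.float64(0.01689624278940094)])
lens disc (329.75, 224.25) (345.25, 205.8) (array([ 0.4776, -0.3615,  0.1776]), [np.float64(0.002503842933857685), np.float64(0.002503842933857718)])
cam body (array([ 0.4532, -0.4143,  0.184 ]), [np.float64(0.007217417268124263), np.float64(0.007217417268124341)])
```

Request:
{"method": "arm_command", "body": {
  "targets": [
    {"x": 0.001,"y": -0.001,"z": 0,"yaw": 0.175,"hand": 1},
    {"x": 0.001,"y": -0.001,"z": 0,"yaw": 0.35,"hand": 1},
    {"x": 0.001,"y": -0.001,"z": 0,"yaw": 0.525,"hand": 1},
    {"x": 0.001,"y": -0.001,"z": 0,"yaw": 0.7,"hand": 1},
    {"x": 0.001,"y": -0.001,"z": 0,"yaw": 0.875,"hand": 1},
    {"x": 0.001,"y": -0.001,"z": 0,"yaw": 1.05,"hand": 1},
    {"x": 0.001,"y": -0.001,"z": 0,"yaw": 1.225,"hand": 1},
    {"x": 0.001,"y": -0.001,"z": 0,"yaw": 1.4,"hand": 1},
    {"x": 0.001,"y": -0.001,"z": 0,"yaw": 1.571,"hand": 1},
    {"x": 0.001,"y": -0.001,"z": 0,"yaw": 1.571,"hand": 1}
  ]
}}

```text
time: 9.52
position: [0.4926, 0.1297, 0.2765]
eef_rot: [0.001, 0.997, 0.077, -0.001]
ft_force: [-0.6, -0.3, 0.5]
gripper_width: 1.001
gripper_force: 0.0
```

Request:
{"method": "arm_command", "body": {
  "targets": [
    {"x": 0,"y": 0,"z": 0.04,"yaw": 0,"hand": 1},
    {"x": 0,"y": 0,"z": 0.06,"yaw": 0,"hand": 1},
    {"x": 0,"y": 0,"z": 0.06,"yaw": 0,"hand": 1},
    {"x": 0,"y": 0,"z": 0.06,"yaw": 0,"hand": 1}
  ]
}}

```text
time: 10.02
position: [0.4938, 0.1296, 0.2184]
eef_rot: [0.0, 0.997, 0.077, 0.0]
ft_force: [0.6, -0.8, 0.2]
gripper_width: 1.002
gripper_force: 0.0
```

```bash
python3 snap.py w8; python3 - <<'E'
from h import *
import pickle
np.set_printoptions(precision=4,suppress=True)
o,c=pickle.load(open("w8.pkl","rb"));R=Rt(o)
print("to go",R.T@(np.array([.4945,.1297,.1425])-o["position"]),"tool x ang",np.degrees(np.arctan2(R[1,0],R[0,0])))
im=cv2.imread("pics/w8.png"); m,b=blobs(im,(4,140,60),(16,255,255),60)
for s,ce in b: print(s.tolist(),ce)
print("pred pivot",proj(c,[.4945,.1297,.147]), "tool y=0 col", c["intrinsics"][0,2])
E
```

```text
10.025 [0.49379601 0.12958243 0.21837881] [[ 0.988  0.153  0.001]
 [ 0.153 -0.988 -0.   ]
 [ 0.001  0.    -1.   ]] [-0.85  0.56  0.82  1.93 -0.53  0.88 -1.17]
to go [ 0.0007 -0.      0.0759] tool x ang 8.811217353145086
[205, 0, 34, 41, 761] [223.5414  14.8949]
[172, 20, 51, 38, 837] [197.9964  36.4875]
[237, 184, 38, 21, 704] [255.3026 193.8778]
[237, 214, 37, 35, 942] [255.1178 230.3227]
[171, 260, 40, 38, 1000] [190.828 278.066]
[160, 332, 28, 13, 284] [173.7359 337.1268]
pred pivot [256.018  209.0028] tool y=0 col 256.2620371897477
```

Request:
{"method": "arm_command", "body": {
  "targets": [
    {"x": 0.0005,"y": -0.0003,"z": 0.025,"yaw": 0,"hand": 1},
    {"x": 0.0005,"y": -0.0003,"z": 0.05,"yaw": 0,"hand": 0.8},
    {"x": 0.0005,"y": -0.0003,"z": 0.0755,"yaw": 0,"hand": 0.6},
    {"x": 0.0005,"y": -0.0003,"z": 0.0755,"yaw": 0,"hand": 0.5},
    {"x": 0.0005,"y": -0.0003,"z": 0.0755,"yaw": 0,"hand": 0.45},
    {"x": 0.0005,"y": -0.0003,"z": 0.0755,"yaw": 0,"hand": 0.4},
    {"x": 0.0005,"y": -0.0003,"z": 0.0755,"yaw": 0,"hand": 0},
    {"x": 0.0005,"y": -0.0003,"z": 0.0755,"yaw": 0,"hand": 0},
    {"x": 0.0005,"y": -0.0003,"z": 0.0755,"yaw": 0,"hand": 0}
  ],
  "squeeze": 30
}}

```text
time: 11.2
position: [0.4942, 0.1303, 0.1429]
eef_rot: [-0.0, 0.997, 0.076, 0.0]
ft_force: [-0.8, 0.6, 4.4]
gripper_width: 0.314
gripper_force: 30.0
```

Request:
{"method": "arm_command", "body": {
  "targets": [
    {"x": 0,"y": 0,"z": -0.006,"yaw": 0,"hand": 0},
    {"x": 0,"y": 0,"z": -0.014,"yaw": 0,"hand": 0},
    {"x": 0,"y": 0,"z": -0.026,"yaw": 0,"hand": 0},
    {"x": 0,"y": 0,"z": -0.038,"yaw": 0,"hand": 0},
    {"x": 0,"y": 0,"z": -0.05,"yaw": 0,"hand": 0},
    {"x": 0,"y": 0,"z": -0.068,"yaw": 0,"hand": 0},
    {"x": 0,"y": 0,"z": -0.088,"yaw": 0,"hand": 0},
    {"x": 0,"y": 0,"z": -0.11,"yaw": 0,"hand": 0},
    {"x": 0,"y": 0,"z": -0.132,"yaw": 0,"hand": 0},
    {"x": 0,"y": 0,"z": -0.132,"yaw": 0,"hand": 0}
  ]
}}

```text
time: 12.45
position: [0.4948, 0.1302, 0.2761]
eef_rot: [-0.0, 0.997, 0.076, 0.002]
ft_force: [0.4, 0.0, -1.6]
gripper_width: 0.312
gripper_force: 30.0
```

```bash
python3 snap.py w9; python3 - <<'E'
from h import *
o=robot.get_obs(); print(o["ft_force"],o["torque"],o["gripper_width"])
s=robot.snapshot("scene");cv2.imwrite("pics/s9.png",s)
# white-plate presence above the rack and violet spots
for n in("s7","s9"):
    h=cv2.cvtColor(cv2.imread(f"pics/{n}.png"),cv2.COLOR_BGR2HSV)
    m,b=blobs(cv2.imread(f"pics/{n}.png"),(120,50,40),(175,255,255),3)
    print(n,[(st.tolist(),c.round(1)) for st,c in b if 150<c[0]<280 and 100<c[1]<230])
E
```

```text
12.45 [0.49479422 0.13016952 0.27605732] [[ 0.988  0.152  0.003]
 [ 0.152 -0.988  0.001]
 [ 0.003 -0.001 -1.   ]] [-0.9   0.5   0.89  1.85 -0.45  1.   -1.24]
[ 0.01645248 -0.67185925 -1.27274333] [-0.08840469  0.14420963  0.01310014] 0.3151064344767595
s7 [([194, 170, 2, 2, 3], array([194.3, 170.7])), ([198, 171, 3, 3, 7], array([198.9, 172.3])), ([202, 173, 3, 2, 5], array([202.8, 173.6])), ([207, 175, 2, 2, 3], array([207.3, 175.7])), ([211, 178, 2, 2, 3], array([211.7, 178.3])), ([211, 183, 3, 2, 4], array([212. , 183.5]))]
s9 [([190, 131, 2, 2, 4], array([190.5, 131.5])), ([195, 132, 2, 3, 4], array([195.2, 133.2])), ([199, 133, 2, 3, 5], array([199.4, 134.2])), ([191, 136, 2, 3, 5], array([191.4, 137.2])), ([204, 136, 2, 2, 3], array([204.3, 136.7])), ([195, 138, 2, 3, 5], array([195.4, 139.2])), ([199, 139, 3, 3, 6], array([200.2, 140.2])), ([208, 138, 3, 2, 5], array([208.8, 138.6])), ([208, 143, 3, 3, 6], array([209.2, 144.2]))]
```

Request:
{"method": "arm_command", "body": {
  "targets": [
    {"x": -0.005,"y": 0.015,"z": -0.02,"yaw": 0.02,"hand": 0},
    {"x": -0.018,"y": 0.05,"z": -0.04,"yaw": 0.04,"hand": 0},
    {"x": -0.034,"y": 0.09,"z": -0.04,"yaw": 0.06,"hand": 0},
    {"x": -0.05,"y": 0.135,"z": -0.04,"yaw": 0.08,"hand": 0},
    {"x": -0.066,"y": 0.18,"z": -0.04,"yaw": 0.1,"hand": 0},
    {"x": -0.082,"y": 0.225,"z": -0.04,"yaw": 0.13,"hand": 0},
    {"x": -0.092,"y": 0.255,"z": -0.04,"yaw": 0.15,"hand": 0},
    {"x": -0.097,"y": 0.268,"z": -0.04,"yaw": 0.15,"hand": 0},
    {"x": -0.097,"y": 0.268,"z": -0.04,"yaw": 0.15,"hand": 0},
    {"x": -0.097,"y": 0.268,"z": -0.04,"yaw": 0.15,"hand": 0}
  ]
}}

```text
time: 13.8
position: [0.4391, -0.1479, 0.314]
eef_rot: [-0.0, 1.0, 0.003, -0.0]
ft_force: [0.1, 0.5, -0.9]
gripper_width: 0.317
gripper_force: 30.0
```

```bash
python3 snap.py w10
```

```text
13.8 [ 0.43910114 -0.14786592  0.31400795] [[ 1.     0.005 -0.001]
 [ 0.005 -1.     0.001]
 [-0.001 -0.001 -1.   ]] [-0.44  0.38  0.98  1.91 -0.37  1.05 -0.87]
```

Request:
{"method": "arm_command", "body": {
  "targets": [
    {"x": -0.015,"y": 0.01,"z": 0,"yaw": 0,"hand": 0},
    {"x": -0.04,"y": 0.02,"z": 0,"yaw": 0,"hand": 0},
    {"x": -0.06,"y": 0.02,"z": 0,"yaw": 0,"hand": 0},
    {"x": -0.06,"y": 0.02,"z": 0,"yaw": 0,"hand": 0},
    {"x": -0.06,"y": 0.02,"z": 0,"yaw": 0,"hand": 0}
  ]
}}

```text
time: 14.48
position: [0.3795, -0.1695, 0.3146]
eef_rot: [0.0, 1.0, 0.002, 0.001]
ft_force: [0.6, 0.7, -1.3]
gripper_width: 0.316
gripper_force: 30.0
```

```bash
python3 snap.py w11; python3 - <<'E'
from h import *
import pickle
for n in("w10","w11"):
    o,c=pickle.load(open(n+".pkl","rb")); print(n,proj(c,[.4776,-.3615,.19]),proj(c,[.453,-.41,.2]))
a=cv2.imread("pics/w10.png");b=cv2.imread("pics/w11.png");s=cv2.imread("pics/scene0.png");
E
```

```text
14.475 [ 0.37953813 -0.16945515  0.31464385] [[ 1.     0.004  0.001]
 [ 0.004 -1.    -0.   ]
 [ 0.001  0.    -1.   ]] [-0.44  0.29  1.03  2.01 -0.3   1.   -0.84]
w10 [492.6715362  152.99301633] [549.63350989 182.33538916]
w11 [480.16738516  83.36279401] [540.07744916 113.27136209]
```

Request:
{"method": "arm_command", "body": {
  "targets": [
    {"x": 0,"y": 0.02,"z": 0,"yaw": 0,"hand": 0},
    {"x": 0,"y": 0.045,"z": 0,"yaw": 0,"hand": 0},
    {"x": 0,"y": 0.06,"z": 0,"yaw": 0,"hand": 0},
    {"x": 0,"y": 0.06,"z": 0,"yaw": 0,"hand": 0},
    {"x": 0,"y": 0.06,"z": 0,"yaw": 0,"hand": 0}
  ]
}}

```text
time: 15.15
position: [0.3793, -0.229, 0.3142]
eef_rot: [-0.0, 1.0, 0.002, -0.0]
ft_force: [0.2, -0.0, -1.1]
gripper_width: 0.318
gripper_force: 30.0
```

```bash
python3 snap.py w12
```

```text
15.15 [ 0.37926986 -0.22895362  0.31418904] [[ 1.     0.004 -0.001]
 [ 0.004 -1.     0.   ]
 [-0.001 -0.    -1.   ]] [-0.26  0.34  1.    1.95 -0.34  1.02 -0.67]
```

Request:
{"method": "arm_command", "body": {
  "targets": [
    {"x": 0.02,"y": 0,"z": 0,"yaw": 0,"hand": 0},
    {"x": 0.05,"y": 0,"z": 0,"yaw": 0,"hand": 0},
    {"x": 0.08,"y": 0,"z": 0,"yaw": 0,"hand": 0},
    {"x": 0.08,"y": 0,"z": 0,"yaw": 0,"hand": 0},
    {"x": 0.08,"y": 0,"z": 0,"yaw": 0,"hand": 0}
  ]
}}

```text
time: 15.82
position: [0.4583, -0.2289, 0.3142]
eef_rot: [-0.0, 1.0, 0.002, -0.001]
ft_force: [0.3, -0.6, -0.9]
gripper_width: 0.313
gripper_force: 30.0
```

```bash
python3 snap.py w13; python3 - <<'E'
from h import *
import pickle
for n in("w12","w13"):
    o,c=pickle.load(open(n+".pkl","rb")); print(n,proj(c,[.4776,-.3615,.19]),proj(c,[.453,-.41,.2]))
a=cv2.imread("pics/w12.png");b=cv2.imread("pics/w13.png")
r=lambda i,w,h:cv2.resize(i,(w,h),interpolation=cv2.INTER_CUBIC)
v=np.zeros((600,800,3),np.uint8)
v[:,:400]=r(a[0:240,352:512],400,600);v[:,400:]=r(b[40:280,352:512],400,600)
cv2.imwrite("pics/v10.png",v)
E
```

```text
15.825 [ 0.45827956 -0.22892027  0.31423208] [[ 1.     0.003 -0.001]
 [ 0.003 -1.     0.   ]
 [-0.001 -0.    -1.   ]] [-0.22  0.47  0.94  1.79 -0.42  1.1  -0.7 ]
w12 [411.50682684  82.25922583] [470.7037514  112.26267513]
w13 [400.21889202 172.80742255] [455.10581038 201.75725152]
```

View pics/v10.png

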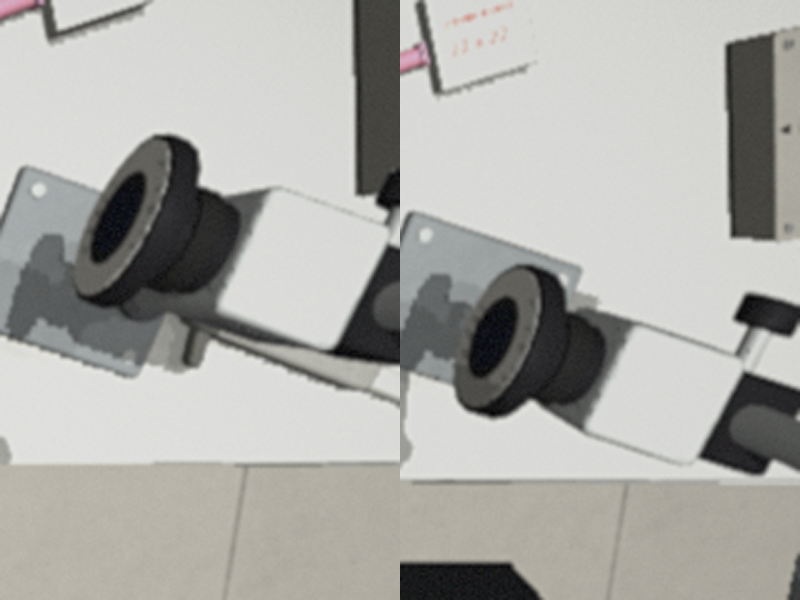

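The lens ring is seen face-on from both places. Its hole centre is at (119,218) in the left tile and (493,337) in the right tile. The white camera body's top corners are also visible, and they give the axis direction.

```bash
cat > lens.py <<'E'
from h import *
import pickle
np.set_printoptions(precision=4,suppress=True)
V=[("w12",352,0,0,(119,218)),("w13",352,40,400,(493,337))]
rs=[];E={};C={}
for n,u0,v0,off,ce in V:
    o,c=pickle.load(open(n+".pkl","rb"));C[n]=c
    im=cv2.imread(f"pics/{n}.png");g=cv2.cvtColor(im,cv2.COLOR_BGR2GRAY)
    cu,cv_=(ce[0]-off)/2.5+u0,ce[1]/2.5+v0
    roi=cv2.resize(g[int(cv_)-45:int(cv_)+45,int(cu)-45:int(cu)+45],None,fx=4,fy=4,interpolation=cv2.INTER_CUBIC)
    m=((roi>66)&(roi<150)).astype(np.uint8); m=cv2.morphologyEx(m,cv2.MORPH_OPEN,np.ones((5,5)))
    # dark hole: component at the centre
    d=(roi<55).astype(np.uint8);k,l,s,cc=cv2.connectedComponentsWithStats(d);i=l[180,180]
    hole=max(cv2.findContours((l==i).astype(np.uint8),cv2.RETR_EXTERNAL,cv2.CHAIN_APPROX_NONE)[0],key=len)
    e=cv2.fitEllipse(hole);p=((e[0][0]+.5)/4-.5+int(cu)-45,(e[0][1]+.5)/4-.5+int(cv_)-45)
    k,l,s,cc=cv2.connectedComponentsWithStats(cv2.bitwise_or(m,(l==i).astype(np.uint8)));i=l[180,180]
    ring=max(cv2.findContours((l==i).astype(np.uint8),cv2.RETR_EXTERNAL,cv2.CHAIN_APPROX_NONE)[0],key=len)
    f=cv2.fitEllipse(cv2.convexHull(ring));q=((f[0][0]+.5)/4-.5+int(cu)-45,(f[0][1]+.5)/4-.5+int(cv_)-45)
    print(n,"hole",p,np.array(e[1])/4,e[2],"ring",q,np.array(f[1])/4,f[2]);E[n]=(p,q)
for j,t in((0,"hole"),(1,"ring")): print(t,tri([ray(C[n],*E[n][j]) for n in E]))
w=lambda n,u,v:ray(C[n],*( (u/2.5+352,v/2.5) if n=="w12" else ((u-400)/2.5+352,v/2.5+40)))
def pl(n,u,v,z): o,d=w(n,u,v); return o+d*(z-o[2])/d[2]
b1=[(280,188),(388,230),(338,350),(218,312)];b2=[(637,325),(742,360),(690,463),(587,430)]
B=[tri([w("w12",*a),w("w13",*b)])[0] for a,b in zip(b1,b2)]
for x in B:print("body",x)
for n,b in(("w12",b1),("w13",b2)):
    P=[pl(n,*x,.215) for x in b]
    print([np.degrees(np.arctan2(*(P[j]-P[i])[1::-1])).round(1) for i,j in((1,0),(2,3),(0,3),(1,2))])
F1=[pl("w12",24,167,.012),pl("w12",135,376,.012)];f2=[pl("w13",408,212,.012),pl("w13",581,267,.012)]
print("foot edges",F1,f2,np.degrees(np.arctan2(*(f2[0]-f2[1])[1::-1])))
E
python3 lens.py
```

```text
w12 hole (398.69161224365234, 86.64340591430664) [12.9677 40.3288] 27.631492614746094 ring (400.79925537109375, 112.36917114257812) [ 78.0229 127.3194] 32.51406478881836
w13 hole (388.63215255737305, 174.54456329345703) [15.087 34.71 ] 23.35645866394043 ring (377.65294647216797, 172.93947982788086) [54.4318 83.5807] 52.8511962890625
hole (array([ 0.4745, -0.3541,  0.1829]), [np.float64(2.776171912834928e-05), np.float64(2.7761719128248057e-05)])
ring (array([ 0.4548, -0.3908,  0.0884]), [np.float64(0.009460606676455723), np.float64(0.009460606676455723)])
body [ 0.4823 -0.398   0.2008]
body [ 0.4695 -0.4381  0.1991]
body [ 0.4299 -0.4275  0.1994]
body [ 0.4424 -0.3866  0.1978]
[np.float64(71.3), np.float64(73.8), np.float64(160.4), np.float64(167.2)]
[np.float64(72.5), np.float64(72.4), np.float64(162.8), np.float64(163.4)]
foot edges [array([ 0.513 , -0.3735,  0.012 ]), array([ 0.3983, -0.4494,  0.012 ])] [array([ 0.5135, -0.3714,  0.012 ]), array([ 0.4824, -0.4758,  0.012 ])] 73.39816806158332
```

```bash
cat > ring.py <<'E'
from h import *
import pickle
np.set_printoptions(precision=4,suppress=True)
ctr={"w12":(398.7,86.6),"w13":(388.6,174.5)};C={};EL={}
for n,(u,v) in ctr.items():
    C[n]=pickle.load(open(n+".pkl","rb"))[1]
    g=cv2.GaussianBlur(cv2.cvtColor(cv2.imread(f"pics/{n}.png"),cv2.COLOR_BGR2GRAY),(3,3),0).astype(np.float32)
    I=[];O=[]
    for a in np.arange(0,2*np.pi,.05):
        r=np.arange(0,45,.25,dtype=np.float32)
        p=cv2.remap(g,(u+r*np.cos(a)).astype(np.float32)[None],(v+r*np.sin(a)).astype(np.float32)[None],cv2.INTER_LINEAR)[0]
        k=np.argmax(p>65)
        if k==0: continue
        I.append((u+r[k]*np.cos(a),v+r[k]*np.sin(a)))
        j=k+4+np.argmax((p[k+4:]<58)|(p[k+4:]>150))
        if j>k+4: O.append((u+r[j]*np.cos(a),v+r[j]*np.sin(a)))
    out=[]
    for P in(I,O):
        P=np.array(P,np.float32)
        for _ in range(5):
            e=cv2.fitEllipseDirect(P);t=np.radians(e[2]);d=(P-e[0])@np.array([[np.cos(t),-np.sin(t)],[np.sin(t),np.cos(t)]])
            q=np.hypot(d[:,0]/e[1][0],d[:,1]/e[1][1])*2-1;P=P[abs(q)<max(.06,1.5*np.median(abs(q)))]
        print(n,len(P),e,abs(q).mean());out.append(e)
    EL[n]=out
for j,t in((0,"hole"),(1,"ring")):
    print(t,tri([ray(C[n],*EL[n][j][0]) for n in C]))
    # size: major axis ends triangulated loosely at centre depth
    for n in C:
        X=tri([ray(C[m],*EL[m][j][0]) for m in C])[0];z=(C[n]["R"]@X+C[n]["t"])[2];print("dia",EL[n][j][1][1]*z/C[n]["intrinsics"][0,0],"ratio",EL[n][j][1][0]/EL[n][j][1][1])
E
python3 ring.py
```

```text
w12 126 ((398.56451416015625, 86.72454071044922), (14.223897933959961, 41.36956024169922), 27.780431747436523) 0.013358200967782535
w12 113 ((400.2340087890625, 87.17667388916016), (25.413536071777344, 70.56932830810547), 28.807281494140625) 0.017605713087264416
w13 124 ((388.5038757324219, 174.6779327392578), (16.35675621032715, 36.11543273925781), 23.657100677490234) 0.01343139585169121
w13 54 ((379.2381591796875, 171.21334838867188), (52.889793395996094, 61.14796829223633), 30.2760009765625) 0.018710855037509785
hole (array([ 0.4744, -0.3539,  0.1831]), [np.float64(2.6352003405155313e-05), np.float64(2.635200340502392e-05)])
dia 0.036428317131751306 ratio 0.34382521474382793
dia 0.03412271139729111 ratio 0.45290212437485766
ring (array([ 0.4752, -0.3535,  0.1749]), [np.float64(0.005049332761423063), np.float64(0.005049332761423082)])
dia 0.06388964984747734 ratio 0.3601215525365627
dia 0.05928945706098807 ratio 0.8649476813886433
```

Request:
{"method": "arm_command", "body": {
  "targets": [
    {"x": 0.007,"y": 0,"z": 0,"yaw": -0.12,"hand": 0},
    {"x": 0.015,"y": 0,"z": 0,"yaw": -0.28,"hand": 0},
    {"x": 0.023,"y": 0,"z": 0.004,"yaw": -0.45,"hand": 0},
    {"x": 0.03,"y": 0,"z": 0.01,"yaw": -0.62,"hand": 0},
    {"x": 0.037,"y": 0,"z": 0.016,"yaw": -0.79,"hand": 0},
    {"x": 0.044,"y": 0.001,"z": 0.024,"yaw": -0.95,"hand": 0},
    {"x": 0.049,"y": 0.001,"z": 0.032,"yaw": -1.1,"hand": 0},
    {"x": 0.052,"y": 0.001,"z": 0.04,"yaw": -1.2,"hand": 0},
    {"x": 0.053,"y": 0.001,"z": 0.047,"yaw": -1.267,"hand": 0},
    {"x": 0.053,"y": 0.001,"z": 0.047,"yaw": -1.267,"hand": 0}
  ]
}}

```text
time: 17.12
position: [0.511, -0.2302, 0.2673]
eef_rot: [-0.001, 0.806, 0.593, -0.0]
ft_force: [0.9, -0.9, -1.4]
gripper_width: 0.309
gripper_force: 30.0
```

Request:
{"method": "arm_command", "body": {
  "targets": [
    {"x": 0,"y": 0,"z": 0,"yaw": 0,"hand": 0},
    {"x": 0,"y": 0,"z": 0,"yaw": 0,"hand": 0},
    {"x": 0,"y": 0,"z": 0,"yaw": 0,"hand": 0}
  ]
}}

```text
time: 17.5
position: [0.5121, -0.2303, 0.2677]
eef_rot: [0.0, 0.805, 0.593, 0.0]
ft_force: [-0.5, 0.8, -0.8]
gripper_width: 0.315
gripper_force: 30.0
```

```bash
python3 snap.py w14; python3 - <<'E'
from h import *
import pickle
np.set_printoptions(precision=4,suppress=True)
o,c=pickle.load(open("w14.pkl","rb"));R=Rt(o)
print("to go",R.T@(np.array([.5116,-.23,.2674])-o["position"]),"tool x ang",np.degrees(np.arctan2(R[1,0],R[0,0])),o["ft_force"])
S=robot.calibration("scene");T=robot.calibration("top")
s=robot.snapshot("scene");t=robot.snapshot("top");cv2.imwrite("pics/s14.png",s);cv2.imwrite("pics/t14.png",t)
# expected plate corners in scene
a=np.radians(72.8);px=np.array([np.cos(a),np.sin(a),0]);py=np.array([-np.sin(a),np.cos(a),0]);M=np.array([.5126,-.2303,.183])
for sy in(-1,1):
    for sz in(-1,1): print("corner",sy,sz,proj(S,M-.0015*px+.05*sy*py+np.array([0,0,.05*sz])).round(1))
m,b=blobs(s,(120,50,40),(175,255,255),2)
e=proj(S,M)
pts=[c2 for st,c2 in b if abs(c2[0]-e[0])<40 and abs(c2[1]-e[1])<40]
# spots on assumed plane -> plate coords
for p in pts:
    oo,d=ray(S,*p);n=px;X=oo+d*((M-.0015*px-oo)@n)/(d@n);print(p.round(1),"plate y,z",(X-M)@py,X[2]-M[2])
E
```

```text
17.5 [ 0.51205915 -0.2302733   0.26770096] [[ 0.297  0.955  0.   ]
 [ 0.955 -0.297 -0.   ]
 [-0.     0.    -1.   ]] [ 0.03  0.5   0.53  1.73 -0.29  0.99  0.36]
to go [ 0.0001 -0.0005  0.0003] tool x ang 72.73867382544533 [-0.4594  0.8152 -0.7819]
corner -1 -1 [314.1 204.3]
corner -1 1 [316.6 170.3]
corner 1 -1 [279.4 214.9]
corner 1 1 [280.2 180.3]
[310.9 179.9] plate y,z -0.03540631489253255 0.02695088028469056
[298.1 182.3] plate y,z 0.0006260831784705572 0.030192232648863115
[304.3 181.1] plate y,z -0.01681246323737563 0.028692020031209797
[285.1 186.5] plate y,z 0.03615740446402838 0.028683102801954796
[291.3 185.1] plate y,z 0.01920399499343883 0.027677657097670505
[310.1 186.1] plate y,z -0.034443249706524744 0.009202682336376167
[297.9 188.7] plate y,z 0.00037189082690774984 0.012029971009494933
[291.1 191.1] plate y,z 0.019119462361957645 0.010501532684777881
[284.9 192.9] plate y,z 0.03630556622426324 0.01061402494365965
```

```bash
python3 - <<'E'
from h import *
np.set_printoptions(precision=4,suppress=True)
S=robot.calibration("scene")
def coords(n,M,a):
    a=np.radians(a);px=np.array([np.cos(a),np.sin(a),0]);py=np.array([-np.sin(a),np.cos(a),0])
    m,b=blobs(cv2.imread(f"pics/{n}.png"),(120,50,40),(175,255,255),3);e=proj(S,M)
    for st,p in b:
        if abs(p-e).max()<40:
            o,d=ray(S,*p);X=o+d*((M-.0015*px-o)@px)/(d@px);print(n,(X-M)@py,X[2]-M[2])
coords("s7",np.array([.4946,.1292,.0585]),8.9)
coords("s9",np.array([.4951,.1291,.1915]),8.9)
o=robot.get_obs();print(abs(o["dq"]).max())
E
```

```text
s7 0.039364845877500325 0.027739067794556586
s7 0.019963026883672644 0.028888296122717032
s7 0.0032664068230827538 0.030230984804219034
s7 -0.01545316569959429 0.029726464502616838
s7 -0.032883572855636964 0.02674295197878295
s7 -0.032669151046625045 0.008354253969109597
s9 0.040038472191618615 0.027198276087897155
s9 0.020740675330876777 0.027126231280484636
s9 0.003920828733585261 0.028964403916720616
s9 0.03857785871441963 0.009165441632109306
s9 -0.015310124949102078 0.026762841463686016
s9 0.02240976326809191 0.007453192858126623
s9 0.002882655476384586 0.010170610895964605
s9 -0.03257861948641306 0.025768193712843335
s9 -0.03239262448823569 0.008035806409182666
0.0017273230140337984
```

```bash
python3 -c "
from bench import robot
print(robot.finish_job())"
```

```text
the job is handed in; nothing more can be done
None
```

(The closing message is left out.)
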